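# Pin the vial tipping tray into its hinge and tip it

## Task

Take the hinge pin out of its block, lay it flat on the bench and let go of it, take it again across the handle and push it level through both lugs and the tray's knuckle until its shoulder is fully home against the lug. Only then push the tray's lip down so that the tray tips over and all three vials roll to the lip end, and leave it tipped, with the pin still fully home. Do not disturb the beaker, the bottle or the jar.

Things in the scene. Friction and masses are not known exactly. Their poses are not given: they have to be found in the camera images.
- frame: fixed aluminium hinge frame, upright; origin at the centre of its underside. Base plate 150 (x) by 66 (y) by 8 mm. Two upright lugs, outer faces at y = +27 and -27 mm, 12 mm thick, 26 mm wide, 67 mm high, each with a 13 mm hole along y, 55 mm above the bench. Between them an open V saddle holds the tray's knuckle with its hole in line with theirs. Stops under the tray at x = +60 and -60 mm
- lug_left (a point): centre of the hole's mouth on the outer face of the lug at frame y = +27 mm. Axes as the frame. The pin may enter at this lug or at the other one
- lug_right (a point): the same on the lug at frame y = -27 mm
- tray: loose steel tray, 0.35 kg, in the saddle. Origin on the hinge axis, middle of the round knuckle (24 mm across, 26 long, 13 mm hole along y) under the floor. x towards the lip, z up from the floor. 158 (x) by 56 (y) mm outside, walls 4 mm, floor at z = 21, rim at z = 34 mm. Tilts 0.14 rad either way to a stop; starts lip end up; rests on the side where the vials lie
- tray_lip (a point): middle of the top of the flat lip that juts from the tray's +x end at rim height, 24 (x) by 40 (y) mm, 4 mm thick; at tray x = 91, z = 34 mm. About 102 mm above the bench at the start, 76 mm when fully tipped; pushing it down takes about 1 to 3 N. Axes as the tray
- pin_grip (a point): centre of the square handle (14 x 14 mm, 50 mm long) of the loose steel hinge pin, 70 to 130 g. z runs along the pin from nose to handle, x and y square to the handle's faces. Round shank 10 mm across, 68 mm long, its last 11 mm tapered to a 4 mm nose. Starts upright in the block, handle up, shoulder on the block's top. It balances in the handle: laid down, it lies on a handle face
- pin_shoulder (a point): the middle of the pin's shoulder, where the shank meets the handle; 25 mm from pin_grip. When the pin is home it lies at the lug's face. Axes as the pin
- pin_nose (a point): the middle of the pin's nose, 68 mm from the shoulder; it sticks out 14 mm beyond the far lug when the pin is home. Axes as the pin
- block: fixed white block, 50 x 50 mm, 74 mm high, with an upright 13 mm hole through its middle that holds the pin. Origin: centre of its underside
- vial1_mid (a point): centre of a loose amber vial with a white cap, 18 mm across, 44 mm long, about 35 g, lying across the tray (its axis along y). The three start side by side at the low end of the tray, away from the lip, and roll freely
- vial2_mid (a point): centre of a loose amber vial with a white cap, 18 mm across, 44 mm long, about 35 g, lying across the tray (its axis along y). The three start side by side at the low end of the tray, away from the lip, and roll freely
- vial3_mid (a point): centre of a loose amber vial with a white cap, 18 mm across, 44 mm long, about 35 g, lying across the tray (its axis along y). The three start side by side at the low end of the tray, away from the lip, and roll freely
- beaker_mid (a point): an open glass beaker, 60 mm across, 65 mm high; its centre, half-way up. A bystander
- bottle_mid (a point): a capped glass bottle, 80 mm across, 160 mm high; its centre, half-way up. A bystander
- jar_mid (a point): a small amber jar with a white lid, 48 mm across, 60 mm high; its centre, half-way up. A bystander

How it is judged:
By the outcome, as a careful person would: the job done as asked, in the order asked, and still so for the second after the job is handed in, with the robot touching nothing.
It also fails if it takes over 64 s, if anything falls off the work surface, if the arm or the gripper's body presses on something with over 40 N, if the wrist force passes 120 N, or if a joint passes its speed limit or range.

## Robot

A 6-joint arm with a two-finger parallel gripper is mounted at the origin on the work surface. World frame = base frame: x ahead of the robot, y to its left, z up, the work surface at z = 0. Lengths are in m, angles in rad, forces in N, time in s.
With the tool pointing down it reaches from about 0.3 to 0.875 m from the base axis. Payload 6.4 kg.
Tool frame: the origin (TCP) lies midway between the tips of the shut fingers; the grasp point (between the pads) lies 19 mm behind it (ctrl.hold_point_z is the distance from the TCP to the grasp point, in m); z points along the fingers, y is the line along which they close (so a half turn about z gives the same grasp; the last joint's range is limited). The gripper opens to 85 mm and grips with 20 to 120 N. Pads are 22 mm wide; open, the fingers measure 114 mm over their backs; the gripper's body (76 mm by 85 mm) begins 54 mm behind the grasp point. The pads swing forward as they close: fully open they stand 13 mm farther back than shut.
Start: joints at [0.953, 0.181, 1.607, -0, 1.354, -0.206], TCP at [0.23, 0.527, 0.231] pointing down, gripper open.
Joint ranges: [-2.99, 2.99], [-0.89, 2.07], [0.3, 2.58], [-1.14, 4.28], [0, 2.63], [-3.12, 3.12]. Speed limits (rad/s): [2.57, 2.57, 3.01, 3.14, 3.14, 3.14].

## Interface

Orientations are given as a unit quaternion [w, x, y, z].
In Python, from bench import ctrl gives the robot as it stands.
- The arm moves only by the tool carry_out, never from a script. Its argument "plan" is text: rows parted by semicolons, each of 6 numbers parted by spaces: the shift along the tool's x, y, z as a fraction of full scale, then the turn, a rotation vector about the tool's x, y, z as a fraction of full scale. A call has exactly 8 rows; each row shifts and turns the commanded pose from where the row before left it, along the tool's axes as they then stand; what a row does not reach is not made up. Full scale, the value 1, is 40 mm for a shift and 0.1 rad for a turn. A row lasts 1/12 s, in which the tool goes at most 41.7 mm and 7.16 degrees, less where a joint would pass 70% of its speed; a pose out of reach is approached as far as the arm can. A call with a number of a shift or a turn outside -1 to 1 is refused whole. A call with a gripper value outside its range is refused whole. "claw" is the gripper's target within -1 to 1 (shut at 1, half-way at 0, fully open at -1), set as the call begins (left out, the last holds). The fingers move at their own pace and stop on an object; the grip force is fixed at half the most. Time passes only in rows, so rows that do not move let the fingers close, or fill a call up. It gives the time, the measured TCP pose, the force, the opening and the grip force at its end, in the units of the state.
- ctrl.get_obs(): the state, without advancing time (a new reading comes with each control period).
- ctrl.camera(name): name is "side" or "top" or "wrist"; returns a dict with "pixels" (400x640x3 uint8, red, green, blue), "mtx" (3x3 intrinsics, pixels), "R" (3x3) and "t" (3): a world point X has camera coordinates R X + t. Camera axes: x right, y down, z forward; pixel columns grow to the right and rows downward; lengths in m; the calibration is good to about 2 mm. A picture is of the moment at which its call begins. There is no depth.
- ctrl.hand_in(): hands the job in; it is judged then, once.
The state is a dict: "time_s": time; "q": joint angles; "dq": joint speeds; "joint_efforts": joint torques, N m; "eef_pos": TCP position; "eef_rot": TCP orientation; "wrist_force": force on the tool from outside, world axes, zero at the start; "torque": the same for the moment, N m; "opening": opening from 0.0 (shut) to 1.0 (fully open); "grasp_force": force on a finger pad.
Only numpy, scipy, OpenCV 4.12 (cv2) and the standard library are available. Lean on these libraries where they do the work, as an engineer would, in place of code of your own. Each camera call takes 0.05 s, during which the arm holds its last target. There are 200 camera calls.

## Working session

There is one attempt and no reset: what is moved stays moved. The work goes in short steps, Python scripts to look and compute and a tool call to move; the robot and the scene stay as the last step left them, time stands still between calls to the robot, and variables do not carry over. Pictures are saved under pics/ and viewed, at most 10 in all, crops included, and the job is handed in when it is done.

Besides the shell and the picture viewer there is one more tool, called after "Call:" as name(argument=value, ...), one argument or row to a line, values as JSON. carry_out: Moves the arm, as the interface text tells. Shift numbers are shares of 40 mm and turn numbers shares of 0.1 rad, none past 1 either way. Its arguments: {"type":"object","properties":{"plan":{"type":"string"},"claw":{"type":"number"}},"required":["plan"]}

```bash
mkdir -p pics; ls
python3 - <<'E'
from bench import ctrl
import cv2,pickle
import numpy as np
d={}
for n in ("side","top"):
    c=ctrl.camera(n); d[n]=c
    cv2.imwrite(f"pics/{n}0.png",np.array(c["pixels"])[:,:,::-1]); print(n,np.round(c["mtx"],1).tolist(),np.round(c["R"],3).tolist(),np.round(c["t"],3))
pickle.dump(d,open("d0.pkl","wb"))
o=ctrl.get_obs(); print(o, ctrl.hold_point_z)
E
```

```text
pics
side [[428.4, 0.0, 320.7], [0.0, 428.4, 189.8], [0.0, 0.0, 1.0]] [[0.998, -0.053, 0.016], [-0.025, -0.692, -0.722], [0.049, 0.72, -0.692]] [-0.516  0.059  1.051]
top [[499.9, 0.0, 320.4], [0.0, 499.9, 203.8], [0.0, 0.0, 1.0]] [[-0.0, -1.0, -0.016], [-0.982, 0.003, -0.188], [0.188, 0.016, -0.982]] [-0.024  0.546  1.132]
{'time_s': 0.1, 'q': array([ 9.52720148e-01,  1.81467403e-01,  1.60790439e+00,  1.87562443e-05,
        1.35380455e+00, -2.06306252e-01]), 'dq': array([-0.00110307, -0.00146331, -0.00402404,  0.00057418,  0.00105858,
       -0.00082254]), 'joint_efforts': array([-3.35686409e-04, -4.45880091e+01, -3.52236056e+01, -2.81904222e-04,
        4.16527240e-03, -1.92835657e-06]), 'eef_pos': array([0.22982227, 0.52653401, 0.23047562]), 'eef_rot': array([-3.25617394e-04,  2.04435433e-01,  9.78879730e-01, -7.21856695e-04]), 'wrist_force': array([-0.42056984, -0.45059712,  0.7289093 ]), 'torque': array([0.04037496, 0.01812179, 0.01361794]), 'grasp_force': 0.0, 'opening': 1.0051380167898498} 0.0187
```

View pics/side0.png

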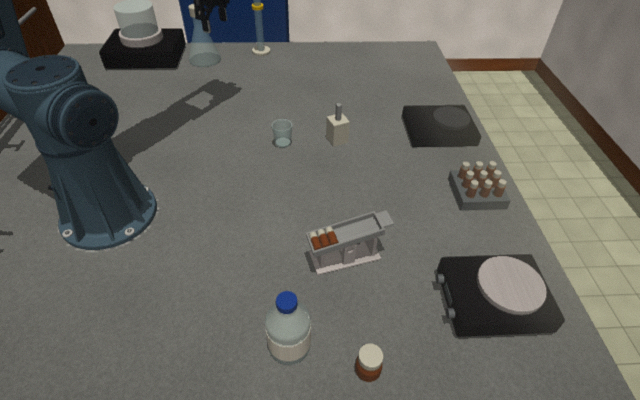

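View pics/top0.png

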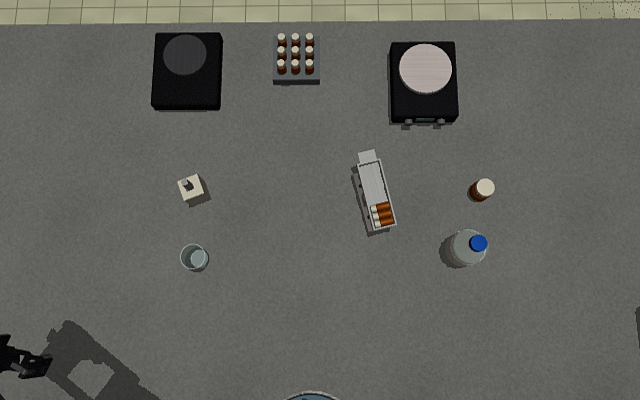

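Run:
```python
import cv2,pickle
import numpy as np
d=pickle.load(open("d0.pkl","rb"))
t=d["top"]["pixels"];s=d["side"]["pixels"]
def c(im,x,y,w,h,W,H): return cv2.resize(np.array(im[y:y+h,x:x+w,::-1]),(W,H),interpolation=cv2.INTER_CUBIC)
a=np.vstack([c(t,165,165,50,50,300,300),c(s,318,95,50,50,300,300)])
b=np.vstack([c(t,335,140,80,100,240,300),c(s,300,205,100,75,400,300)[:, :400]][0:1])
cv2.imwrite("pics/crop0.png",np.hstack([a,np.vstack([cv2.copyMakeBorder(c(t,320,145,100,60+30-15,400,300),0,0,50,50,0),c(s,300,205,125,75,500,300)])]))
```

```text
(no output)
```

View pics/crop0.png

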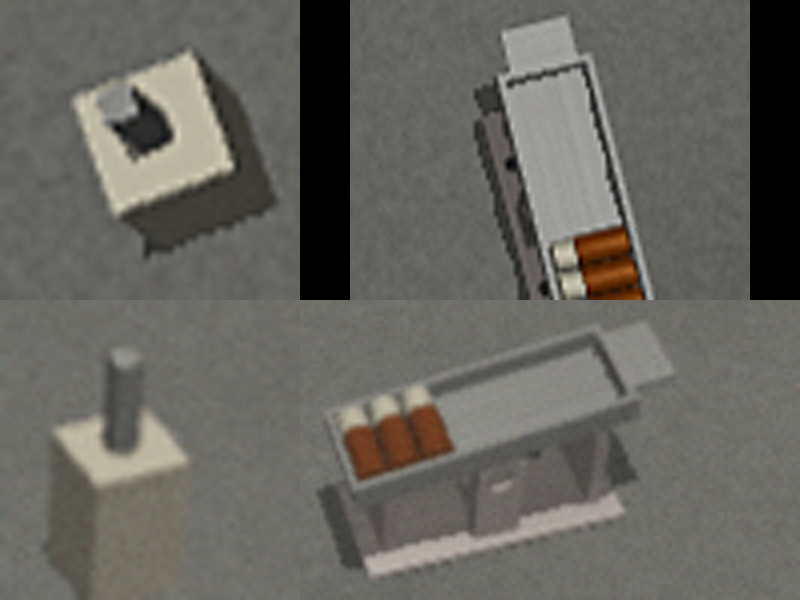

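```bash
cat > h.py <<'E'
import cv2,pickle
import numpy as np
from scipy.optimize import least_squares
from scipy.spatial.transform import Rotation as Ro
def proj(c,X):
    p=np.atleast_2d(X)@np.array(c["R"]).T+np.array(c["t"]); u=p@np.array(c["mtx"]).T; return u[:,:2]/u[:,2:]
def ray(c,uv,z):
    R=np.array(c["R"]);o=-R.T@np.array(c["t"]);v=R.T@np.linalg.solve(np.array(c["mtx"]),[*uv,1]);return o+v*(z-o[2])/v[2]
def tri(c1,p1,c2,p2):
    P=[np.array(c["mtx"])@np.c_[c["R"],c["t"]] for c in(c1,c2)]
    X=cv2.triangulatePoints(P[0],P[1],np.array(p1,float).reshape(2,1),np.array(p2,float).reshape(2,1));return X[:3,0]/X[3,0]
E
python3 - <<'E'
from h import *
d=pickle.load(open("d0.pkl","rb"));T,S=d["top"],d["side"]
bt=np.array([(74,98),(192,52),(235,165),(118,214)])/6+165
bs=(np.array([(53,132),(148,107),(187,163),(98,188)])/6+[318,95])
for n,c,p in(("top",T,bt),("side",S,bs)): 
    q=np.array([ray(c,x,.074) for x in p]);print(n,"block",q.mean(0).round(4),np.linalg.norm(q-np.roll(q,1,0),axis=1).round(3),np.degrees(np.arctan2(*(q[1]-q[0])[1::-1])))
print("pin top",ray(T,np.array((115,90))/6+165,.124),ray(S,(338.8,103.9),.124))
tt=(np.array([(497,74),(590,57)])-[350,0])/4+[320,145]
ll=(np.array([(502,33),(568,16)])-[350,0])/4+[320,145]
sr=(np.array([(327,411),(602,328),(638,403),(358,492)])-[300,300])/4+[300,205]
sl=(np.array([(645,322),(675,376)])-[300,300])/4+[300,205]
sb=(np.array([(366,558),(622,497)])-[300,300])/4+[300,205]
ca=Ro.from_euler('y',-.14).as_matrix()
tr=lambda L:np.array(L)@ca.T+[0,0,.055]
rim=tr([(-.079,.028,.034),(.079,.028,.034),(.079,-.028,.034),(-.079,-.028,.034)])
lip=tr([(.103,.02,.034),(.103,-.02,.034)])
base=np.array([(-.075,-.033,.008),(.075,-.033,.008)])
def W(p,L):return np.c_[L[:,0]*np.cos(p[2])-L[:,1]*np.sin(p[2])+p[0],L[:,0]*np.sin(p[2])+L[:,1]*np.cos(p[2])+p[1],L[:,2]]
obsS=[(rim,sr),(lip,sl),(base,sb)];obsT=[(rim[1:3],tt),(lip,ll)]
f=lambda p,o,c:np.concatenate([(proj(c,W(p,L))-u).ravel() for L,u in o])
for n,fn in(("S",lambda p:f(p,obsS,S)),("T",lambda p:f(p,obsT,T)),("ST",lambda p:np.r_[f(p,obsS,S),f(p,obsT,T)])):
    r=least_squares(fn,[.65,-.1,.2],loss='soft_l1');print(n,r.x.round(4),fn(r.x).round(1))
print("beaker",ray(T,(195,257),.03),"bottle",ray(T,(478,243),.16),"jar",ray(T,(485,187),.06))
for c in(T,S):print(-np.array(c["R"]).T@c["t"])
E
```

```text
top block [0.5824 0.2787 0.074 ] [0.05  0.049 0.049 0.049] -68.05444776947378
side block [0.5807 0.2788 0.074 ] [0.05  0.052 0.05  0.048] 22.765945219753085
pin top [0.58719342 0.28031407 0.124     ] [0.58024226 0.28200659 0.124     ]
S [ 0.563  -0.1527  0.2326] [-1.  -0.3 -0.5 -0.9  0.4 -0.9 -1.7 -0.5  0.4  0.   0.3 -0.2  0.4  4.
  1.   4.1]
T [ 0.5636 -0.1515  0.2057] [-0.2  0.3  0.3 -0.4 -0.2 -0.3  0.2  0.4]
ST [ 0.5633 -0.1529  0.227 ] [-0.8 -0.4 -0.2 -0.7  0.5 -0.6 -1.7 -0.6  0.7  0.2  0.5  0.1  0.4  4.
  1.1  4.4 -0.2  0.8  0.2 -0.4 -0.5  0.2 -0.1  0.6]
beaker [0.42212886 0.27284333 0.03      ] bottle [ 0.43956094 -0.35845945  0.16      ] jar [ 0.58276813 -0.41254898  0.06      ]
[ 0.32254206 -0.0439409   1.21370246]
[ 0.46493553 -0.74342277  0.77832755]
```

Call:
carry_out(
  plan="-0.78 -0.34 -0.03 0 0 0;-0.78 -0.34 -0.03 0 0 0;-0.78 -0.34 -0.03 0 0 0;-0.78 -0.34 -0.03 0 0 0;-0.78 -0.34 -0.03 0 0 0;-0.78 -0.34 -0.03 0 0 0;-0.78 -0.34 -0.03 0 0 0;-0.78 -0.34 -0.03 0 0 0",
  claw=-0.4,
)

```text
time_s: 0.77
eef_pos: [0.4159, 0.3259, 0.2406]
eef_rot: [-0.0, 0.204, 0.979, -0.0]
wrist_force: [0.4, 0.3, 0.5]
opening: 0.7
grasp_force: 0.0
```

Call:
carry_out(
  plan="-0.78 -0.34 -0.03 0 0 0;-0.78 -0.34 -0.03 0 0 0;-0.78 -0.34 -0.03 0 0 0;-0.78 -0.34 -0.03 0 0 0;-0.78 -0.34 -0.03 0 0 0;-0.78 -0.34 -0.03 0 0 0;-0.78 -0.34 -0.03 0 0 0;-0.78 -0.34 -0.03 0 0 0",
)

```text
time_s: 1.43
eef_pos: [0.6012, 0.1263, 0.25]
eef_rot: [-0.0, 0.205, 0.979, -0.0]
wrist_force: [0.2, 2.0, -0.4]
opening: 0.699
grasp_force: 0.0
```

Call:
carry_out(
  plan="0 0 0 0 0 1;0 0 0 0 0 1;0 0 0 0 0 1;0 0 0 0 0 1;0 0 0 0 0 1;0 0 0 0 0 1;0 0 0 0 0 1;0 0 0 0 0 1",
)

```text
time_s: 2.1
eef_pos: [0.6002, 0.1277, 0.2499]
eef_rot: [-0.0, 0.572, 0.821, -0.0]
wrist_force: [0.3, -0.2, 0.2]
opening: 0.704
grasp_force: 0.0
```

```bash
cat >> h.py <<'E'
def R_of(o): q=o["eef_rot"];return Ro.from_quat([q[1],q[2],q[3],q[0]])
def pose(yaw,tilt): # closing line along frame x (azimuth yaw); tilt 0 = down, 90deg = pointing along frame +y
    return Ro.from_euler('z',yaw)*Ro.from_euler('x',tilt)*Ro.from_matrix(np.array([[1,0,0],[0,1,0],[0,0,1.]])@np.array([[0,1,0],[1,0,0],[0,0,-1.]]))
def go(P,Rt=None):
    from bench import ctrl
    o=ctrl.get_obs();R=R_of(o)
    print("t",round(o["time_s"],2),"pos",o["eef_pos"].round(4),"q",o["q"].round(2),"F",o["wrist_force"].round(1),"open",round(o["opening"],3),"gf",round(o["grasp_force"],1))
    if Rt is not None:
        print("turn (full scales)",((R.inv()*Rt).as_rotvec()/.1).round(2))
        print("shift after turn",(Rt.inv().apply(np.array(P)-o["eef_pos"])/.04).round(2))
    print("shift now",(R.inv().apply(np.array(P)-o["eef_pos"])/.04).round(2))
E
python3 - <<'E'
from h import *
go([.602,.13,.25],pose(.215,0))
E
```

```text
t 2.1 pos [0.6002 0.1277 0.2499] q [ 0.02  0.25  1.48 -0.    1.41 -0.34] F [ 0.3 -0.2  0.2] open 0.704 gf 0.0
turn (full scales) [-0.01 -0.    1.39]
shift after turn [ 0.05  0.06 -0.  ]
shift now [ 0.04  0.06 -0.  ]
```

Call:
carry_out(
  plan="0 0 0 0 0 0.7;0 0 0 0 0 0.69;0 0 0 0 1 0;0 0 0 0 1 0;0 0 0 0 1 0;0 0 0 0 1 0;0 0 0 0 1 0;0 0 0 0 1 0",
)

```text
time_s: 2.77
eef_pos: [0.6008, 0.1274, 0.251]
eef_rot: [-0.232, 0.597, 0.745, 0.187]
wrist_force: [-0.3, 0.2, -0.7]
opening: 0.702
grasp_force: 0.0
```

Run:
```python
from h import *
go([.602,.13,.25],pose(.215,1.47))
```

```text
t 2.77 pos [0.6008 0.1274 0.251 ] q [-0.26  0.36  1.46  0.53  1.62 -0.54] F [-0.3  0.2 -0.7] open 0.702 gf 0.0
turn (full scales) [-0.03  8.66  0.04]
shift after turn [-0.02  0.04  0.06]
shift now [0.03 0.04 0.05]
```

Call:
carry_out(
  plan="0 0 0 0 1 0;0 0 0 0 1 0;0 0 0 0 1 0;0 0 0 0 1 0;0 0 0 0 1 0;0 0 0 0 1 0;0 0 0 0 1 0;0 0 0 0 1 0",
)

```text
time_s: 3.43
eef_pos: [0.6007, 0.127, 0.2502]
eef_rot: [-0.504, 0.478, 0.595, 0.404]
wrist_force: [-0.2, 1.0, -0.8]
opening: 0.698
grasp_force: 0.0
```

Call:
carry_out(
  plan="0 0 0 0 0.83 0;0 0 0 0 0.83 0;0 0 0 0 0 0;0 0 0 0 0 0;0 0 0 0 0 0;0 0 0 0 0 0;0 0 0 0 0 0;0 0 0 0 0 0",
  claw=-0.3,
)

```text
time_s: 4.1
eef_pos: [0.6008, 0.1278, 0.2516]
eef_rot: [-0.55, 0.443, 0.554, 0.441]
wrist_force: [-0.4, 0.3, 0.3]
opening: 0.651
grasp_force: 0.0
```

Run:
```python
from h import *
from bench import ctrl
h=np.array([-np.sin(.215),np.cos(.215),0])
go(np.array([.5815,.279,.100])-.07*h,pose(.215,np.pi/2))
a=ctrl.camera("wrist");b=ctrl.camera("side");cv2.imwrite("pics/w1.png",cv2.resize(np.vstack([np.array(a["pixels"]),np.array(b["pixels"])])[:,:,::-1],(480,600)))
```

```text
t 4.1 pos [0.6008 0.1278 0.2516] q [-0.44  0.8   1.39  1.15  2.09 -0.73] F [-0.4  0.3  0.3] open 0.651 gf 0.0
turn (full scales) [-0.05  0.07  0.02]
shift after turn [-3.79  0.34  2.05]
shift now [-3.78  0.34  2.07]
```

View pics/w1.png

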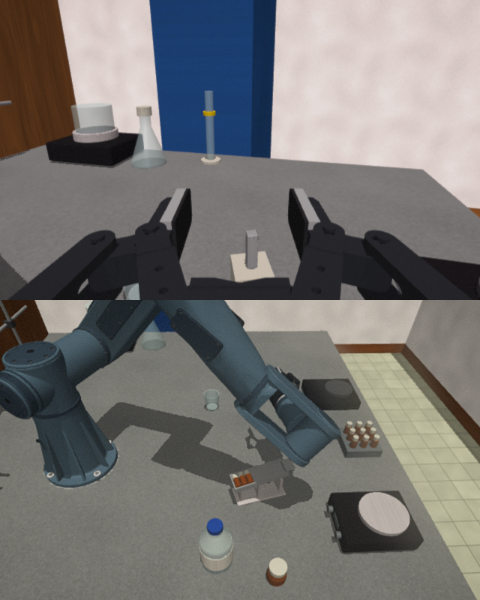

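Run:
```python
from h import *
R=pose(.215,np.radians(80)); d=R.apply([0,0,1])
print(d); P=np.array([.5815,.279,.100])+.004*d
go(P+[0,0,.11],R); print("descend",R.inv().apply([0,0,-.11])/.04)
from bench import ctrl
```

```text
[-0.2101062   0.96213393 -0.17364818]
t 4.2 pos [0.6006 0.1278 0.2512] q [-0.44  0.8   1.39  1.15  2.09 -0.73] F [ 0.3  0.1 -0.2] open 0.656 gf 0.0
turn (full scales) [-0.05 -1.68  0.02]
shift after turn [-0.36  0.34  4.02]
shift now [-1.02  0.36  3.9 ]
descend [-2.70822132  0.          0.47753249]
```

Call:
carry_out(
  plan="0 0 0 -0.03 -0.84 0.01;0 0 0 -0.02 -0.84 0.01;-0.06 0.06 0.67 0 0 0;-0.06 0.06 0.67 0 0 0;-0.06 0.06 0.67 0 0 0;-0.06 0.06 0.67 0 0 0;-0.06 0.05 0.67 0 0 0;-0.06 0.05 0.67 0 0 0",
)

```text
time_s: 4.87
eef_pos: [0.5803, 0.2841, 0.2087]
eef_rot: [-0.501, 0.481, 0.596, 0.403]
wrist_force: [0.6, 0.5, 0.6]
opening: 0.653
grasp_force: 0.0
```

Run:
```python
from h import *
from bench import ctrl
R=pose(.215,np.radians(80)); d=R.apply([0,0,1])
P=np.array([.5815,.279,.100])+.004*d
a=ctrl.camera("wrist");b=ctrl.camera("side")
cv2.imwrite("pics/w2.png",np.hstack([cv2.resize(a["pixels"],(480,300)),cv2.resize(b["pixels"][80:280,150:470],(0,0),fx=1,fy=1)[:,:,:] if 0 else cv2.resize(b["pixels"][60:300,200:456],(320,300))])[:,:,::-1])
go(P,R)
print("pin proj wrist",proj(a,np.array([[.5815,.279,.124],[.5815,.279,.074]])))
```

```text
t 4.97 pos [0.578  0.2865 0.2077] q [-0.21  0.71  1.53  1.16  1.79 -0.75] F [-0.3 -0.   0.4] open 0.652 gf 0.0
turn (full scales) [-0.05 -0.02 -0.03]
shift after turn [-2.69  0.05  0.37]
shift now [-2.69  0.06  0.36]
pin proj wrist [[318.11885161 401.42349189]
 [318.35839708 455.26090899]]
```

View pics/w2.png

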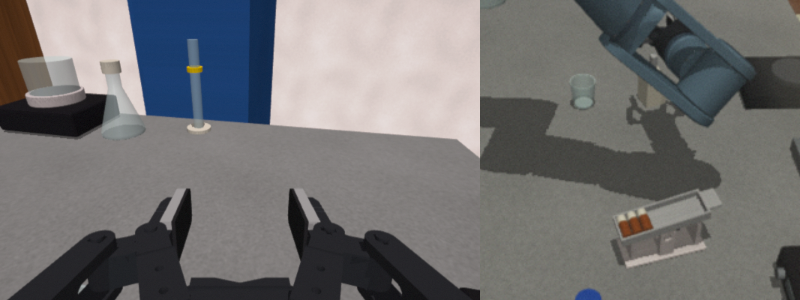

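Call:
carry_out(
  plan="-0.35 0.01 0.05 0 0 0;-0.35 0.01 0.05 0 0 0;-0.35 0.01 0.05 0 0 0;-0.35 0.01 0.05 0 0 0;-0.35 0.01 0.05 0 0 0;-0.35 0 0.05 0 0 0;-0.35 0 0.04 0 0 0;-0.24 0 0.03 0 0 0",
)

```text
time_s: 5.63
eef_pos: [0.5834, 0.2781, 0.0982]
eef_rot: [-0.501, 0.481, 0.595, 0.403]
wrist_force: [-0.1, 0.2, -0.5]
opening: 0.647
grasp_force: 0.0
```

Run:
```python
from h import *
from bench import ctrl
R=pose(.215,np.radians(80)); d=R.apply([0,0,1])
P=np.array([.5815,.279,.100])+.004*d
a=ctrl.camera("wrist");b=ctrl.camera("top")
cv2.imwrite("pics/w3.png",np.hstack([cv2.resize(a["pixels"],(480,300)),cv2.resize(b["pixels"][140:240,140:240],(300,300))])[:,:,::-1])
go(P,R)
```

```text
t 5.73 pos [0.5828 0.2786 0.0981] q [-0.23  0.91  1.47  1.13  1.74 -0.88] F [-0.4 -0.7  0.3] open 0.647 gf 0.0
turn (full scales) [ 0.01 -0.02 -0.05]
shift after turn [ 0.05 -0.03  0.11]
shift now [ 0.05 -0.03  0.11]
```

View pics/w3.png

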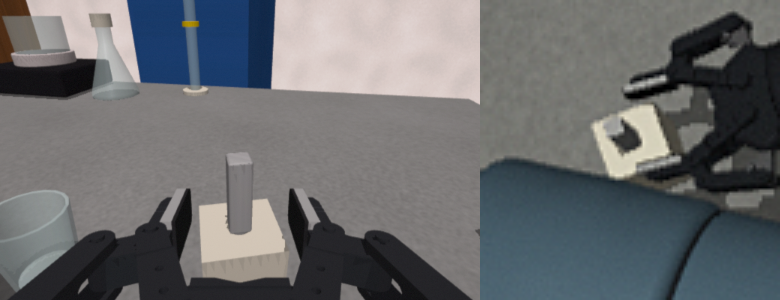

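Call:
carry_out(
  plan="0.05 -0.03 0.07 0 0 0;0 0 0.08 0 0 0;0 0 0 0 0 0;0 0 0 0 0 0;0 0 0 0 0 0;0 0 0 0 0 0;0 0 0 0 0 0;0 0 0 0 0 0",
  claw=1,
)

```text
time_s: 6.4
eef_pos: [0.5808, 0.2855, 0.1018]
eef_rot: [-0.502, 0.48, 0.596, 0.404]
wrist_force: [-0.7, 1.3, 4.2]
opening: 0.139
grasp_force: 61.4
```

Call:
carry_out(
  plan="0 0 0 0 0 0;0 0 0 0 0 0;0.3 0 -0.05 0 0 0;0.3 0 -0.05 0 0 0;0.4 0 -0.07 0 0 0;0.4 0 -0.07 0 0 0;0.4 0 -0.07 0 0 0;0.4 0 -0.07 0 0 0",
)

```text
time_s: 7.07
eef_pos: [0.5806, 0.2854, 0.1917]
eef_rot: [-0.501, 0.481, 0.596, 0.403]
wrist_force: [0.8, 0.8, -0.4]
opening: 0.14
grasp_force: 61.5
```

Run:
```python
from h import *
from bench import ctrl
go([.5815,.279,.2],pose(.215,np.radians(80)))
a=ctrl.camera("wrist")
cv2.imwrite("pics/w4.png",cv2.resize(a["pixels"],(480,300))[:,:,::-1])
```

```text
t 7.07 pos [0.5806 0.2854 0.1917] q [-0.22  0.73  1.52  1.16  1.78 -0.77] F [ 0.8  0.8 -0.4] open 0.14 gf 61.5
turn (full scales) [-0.   -0.01 -0.02]
shift after turn [ 0.18 -0.01 -0.19]
shift now [ 0.18 -0.01 -0.19]
```

View pics/w4.png

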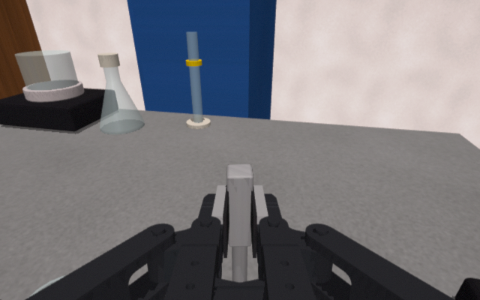

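Call:
carry_out(
  plan="0.5 0 -0.09 0 -1 0;0.2 0 0 0 -1 0;0 0 0 0 -1 0;0 0 0 0 -1 0;0 0 0 0 -1 0;0 0 0 0 -1 0;0 0 0 0 -1 0;0 0 0 0 -1 0",
)

```text
time_s: 7.78
eef_pos: [0.5807, 0.2868, 0.2193]
eef_rot: [-0.227, 0.6, 0.745, 0.183]
wrist_force: [-1.2, -0.3, -1.4]
opening: 0.139
grasp_force: 61.5
```

Call:
carry_out(
  plan="0 0 0 0 -1 0;0 0 0 0 -1 0;0 0 0 0 -1 0;0 0 0 0 -1 0;0 0 0 0 -1 0;0 0 0 0 -1 0;0 0 0 0 -1 0;0 0 0 0 -0.7 0",
)

```text
time_s: 8.45
eef_pos: [0.58, 0.2883, 0.2193]
eef_rot: [0.069, 0.624, 0.776, -0.055]
wrist_force: [0.4, 0.1, -1.7]
opening: 0.14
grasp_force: 61.4
```

Run:
```python
from h import *
R=pose(.215,np.radians(-10)); d=R.apply([0,0,1])
c=np.array([.516,.069,.008])
go(c+.005*d+[0,0,.1],R)
```

```text
t 8.45 pos [0.58   0.2883 0.2193] q [ 0.36  0.39  1.38 -0.18  1.4   0.18] F [ 0.4  0.1 -1.7] open 0.14 gf 61.4
turn (full scales) [0.   0.02 0.01]
shift after turn [-4.46 -2.73  3.74]
shift now [-4.45 -2.74  3.75]
```

Call:
carry_out(
  plan="-0.56 -0.34 0.47 0 0 0;-0.56 -0.34 0.47 0 0 0;-0.56 -0.34 0.47 0 0 0;-0.56 -0.34 0.47 0 0 0;-0.56 -0.34 0.47 0 0 0;-0.56 -0.34 0.47 0 0 0;-0.55 -0.35 0.47 0 0 0;-0.54 -0.35 0.46 0 0 0",
)

```text
time_s: 9.12
eef_pos: [0.515, 0.0664, 0.1008]
eef_rot: [0.067, 0.625, 0.776, -0.054]
wrist_force: [0.8, -0.3, -0.0]
opening: 0.144
grasp_force: 61.4
```

Run:
```python
from h import *
from bench import ctrl
R=pose(.215,np.radians(-10)); d=R.apply([0,0,1])
c=np.array([.516,.069,.008])
a=ctrl.camera("side");b=ctrl.camera("wrist")
go(c+.005*d,R)
cv2.imwrite("pics/w5.png",np.hstack([cv2.resize(b["pixels"],(480,300)),cv2.resize(a["pixels"][110:235,240:373],(320,300),interpolation=cv2.INTER_CUBIC)])[:,:,::-1])
```

```text
t 9.22 pos [0.5122 0.0647 0.0986] q [ 0.    0.22  1.86 -0.2   1.04 -0.11] F [-0.3  0.5 -0.1] open 0.138 gf 61.4
turn (full scales) [-0.09 -0.03 -0.03]
shift after turn [0.48 0.12 2.34]
shift now [0.47 0.14 2.34]
```

View pics/w5.png

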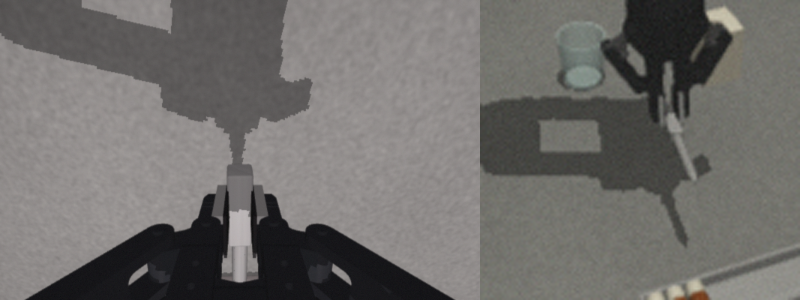

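Call:
carry_out(
  plan="0.07 0.02 0.35 0 0 0;0.07 0.02 0.35 0 0 0;0.07 0.02 0.35 0 0 0;0.06 0.02 0.35 0 0 0;0.05 0.02 0.3 0 0 0;0.05 0.02 0.25 0 0 0;0.05 0.01 0.2 0 0 0;0.05 0.01 0.14 0 0 0",
)

```text
time_s: 9.88
eef_pos: [0.5205, 0.0719, 0.007]
eef_rot: [0.066, 0.625, 0.776, -0.055]
wrist_force: [0.2, -0.7, -1.4]
opening: 0.147
grasp_force: 61.4
```

Run:
```python
from h import *
R=pose(.215,np.radians(-10)); d=R.apply([0,0,1])
c=np.array([.516,.069,.007])
go(c+.005*d,R)
```

```text
t 9.88 pos [0.5205 0.0719 0.007 ] q [ 0.01  0.4   1.87 -0.22  0.85 -0.05] F [ 0.2 -0.7 -1.4] open 0.147 gf 61.4
turn (full scales) [-0.02 -0.03  0.  ]
shift after turn [-0.05 -0.13  0.13]
shift now [-0.05 -0.13  0.13]
```

Creep down until contact.

Call:
carry_out(
  plan="-0.01 0 0.03 0 0 0;0 0 0.03 0 0 0;0 0 0.02 0 0 0;0 0 0.02 0 0 0;0 0 0.02 0 0 0;0 0 0 0 0 0;0 0 0 0 0 0;0 0 0 0 0 0",
)

```text
time_s: 10.55
eef_pos: [0.5214, 0.0706, 0.0043]
eef_rot: [0.067, 0.625, 0.776, -0.054]
wrist_force: [-2.5, 1.2, 6.7]
opening: 0.139
grasp_force: 62.4
```

Call:
carry_out(
  plan="0 0 0 0 0 0;0 0 0 0 0 0;0 0 0 0 0 0;0 0 0 0 0 0;0 0 0 0 0 0;0 0 -0.3 0 0 0;0 0 -0.5 0 0 0;0 0 -0.5 0 0 0",
  claw=-0.3,
)

```text
time_s: 11.22
eef_pos: [0.5183, 0.0793, 0.0549]
eef_rot: [0.066, 0.625, 0.776, -0.055]
wrist_force: [1.0, 0.1, 0.3]
opening: 0.65
grasp_force: 0.0
```

Call:
carry_out(
  plan="0 0 -0.5 0 1 0;0 0 -0.5 0 0.75 0;0 0 -0.5 0 0 0;0 0 -0.3 0 0 0;0 0 0 0 0 0;0 0 0 0 0 0;0 0 0 0 0 0;0 0 0 0 0 0",
)

```text
time_s: 11.88
eef_pos: [0.5169, 0.0843, 0.1245]
eef_rot: [-0.003, 0.627, 0.779, -0.001]
wrist_force: [0.2, 0.1, 0.4]
opening: 0.65
grasp_force: 0.0
```

Run:
```python
from h import *
from bench import ctrl
a=ctrl.camera("side");b=ctrl.camera("wrist");e=ctrl.camera("top")
pickle.dump((a,b,e),open("d1.pkl","wb"))
R=pose(.215,0)
go([.515,.0706,.1],R)
C=np.array([.5205,.0700,.007]);fy=np.array([-np.sin(.215),np.cos(.215),0])
print(proj(b,[C,C-.025*fy,C+.025*fy,C-.093*fy]).round(),proj(a,[C,C-.025*fy,C-.093*fy]).round())
cv2.imwrite("pics/w6.png",np.vstack([np.array(b["pixels"])[::1,:640],np.hstack([cv2.resize(a["pixels"][130:230,240:400],(320,200),interpolation=cv2.INTER_CUBIC),cv2.resize(e["pixels"][130:230,225:385],(320,200),interpolation=cv2.INTER_CUBIC)])])[:,:,::-1])
```

```text
t 12.03 pos [0.5174 0.0842 0.1248] q [-0.07  0.2   1.82  0.    1.13 -0.28] F [ 0.6  0.6 -0.4] open 0.65 gf 0.0
turn (full scales) [-0.04 -0.03  0.  ]
shift after turn [-0.32 -0.13  0.62]
shift now [-0.32 -0.13  0.62]
[[320. 213.]
 [320. 243.]
 [320. 181.]
 [320. 318.]] [[321. 187.]
 [323. 193.]
 [331. 212.]]
```

View pics/w6.png

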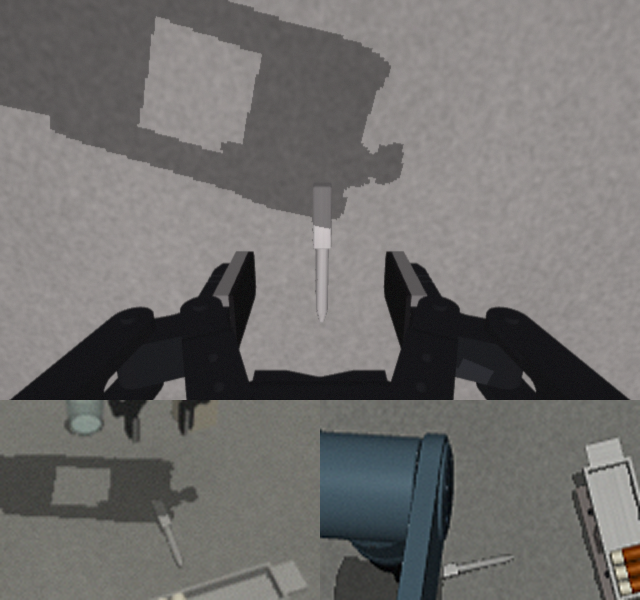

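Run:
```python
from h import *
a,b,e=pickle.load(open("d1.pkl","rb"))
n=ray(b,(321.5,322),.007);s=ray(b,(321.5,248),.014);h=ray(b,(321.5,185),.014)
print(n,s,h,np.linalg.norm(n-s),np.linalg.norm(s-h),np.arctan2(*((h-n)[[0,1]]*[-1,1])))
# camera offset in tool frame
fy=np.array([-np.sin(.215),np.cos(.215),0])
C=((n+.093*fy)+(s+.025*fy)+(h-.025*fy))/3;print("C",C)
R=pose(.215,0)
go([C[0],C[1],.006],R)
```

```text
[ 0.54241249 -0.0246796   0.007     ] [0.52723285 0.04467342 0.014     ] [0.51656252 0.09344499 0.014     ] 0.07133907315321955 0.049925164448831 0.21544021660013363
C [0.52212219 0.06809921 0.01166667]
t 12.03 pos [0.5174 0.0842 0.1248] q [-0.07  0.2   1.82  0.    1.13 -0.28] F [ 0.6  0.6 -0.4] open 0.65 gf 0.0
turn (full scales) [-0.04 -0.03  0.  ]
shift after turn [-0.42  0.03  2.97]
shift now [-0.43  0.04  2.97]
```

Call:
carry_out(
  plan="-0.06 0 0.45 -0.04 -0.03 0;-0.06 0 0.45 0 0 0;-0.06 0.01 0.45 0 0 0;-0.06 0.01 0.45 0 0 0;-0.06 0 0.45 0 0 0;-0.05 0 0.38 0 0 0;-0.05 0 0.26 0 0 0;0 0 0.13 0 0 0",
)

```text
time_s: 12.7
eef_pos: [0.5213, 0.0684, 0.0032]
eef_rot: [-0.0, 0.627, 0.779, 0.0]
wrist_force: [-0.5, 0.3, -0.5]
opening: 0.648
grasp_force: 0.0
```

Call:
carry_out(
  plan="0 0 0.02 0 0 0;0 0 0 0 0 0;0 0 0 0 0 0;0 0 0 0 0 0;0 0 0 0 0 0;0 0 0 0 0 0;0 0 0 0 0 0;0 0 0 0 0 0",
  claw=1,
)

```text
time_s: 13.37
eef_pos: [0.5235, 0.0685, 0.0055]
eef_rot: [0.002, 0.627, 0.779, 0.002]
wrist_force: [-0.8, -0.1, 6.3]
opening: 0.138
grasp_force: 60.3
```

Run:
```python
from h import *
go([.52212,.0685,.14],pose(.215,0))
```

```text
t 13.37 pos [0.5235 0.0685 0.0055] q [-0.1   0.4   1.86  0.    0.88 -0.31] F [-0.8 -0.1  6.3] open 0.138 gf 60.3
turn (full scales) [ 0.04  0.01 -0.  ]
shift after turn [ 0.01 -0.03 -3.36]
shift now [ 0.   -0.02 -3.36]
```

Call:
carry_out(
  plan="0 0 -0.3 0 0 0;0 0 -0.6 0 0 0;0 0 -1 0 0 0;0 0 -1 0 0 0;0 0 -1 0 0 0;-0.4 0 -1 0 0 0;-0.8 0 -1 0 0 0;-0.9 0 -0.8 0 0 0",
)

```text
time_s: 14.03
eef_pos: [0.5374, -0.0021, 0.2632]
eef_rot: [0.002, 0.626, 0.78, 0.002]
wrist_force: [2.0, -0.3, -2.0]
opening: 0.139
grasp_force: 59.5
```

Call:
carry_out(
  plan="-0.9 0 0 0 0 0;-0.9 0 0 0 0 0;-0.9 0 0 0 0 0;-0.9 0 0 0 0 0;-0.8 0 0 0 0 0;-0.2 0 0 0 0 0;0 0 0 0 0 0;0 0 0 0 0 0",
)

```text
time_s: 14.7
eef_pos: [0.5762, -0.182, 0.2592]
eef_rot: [0.0, 0.628, 0.779, 0.001]
wrist_force: [0.3, -0.5, -1.1]
opening: 0.138
grasp_force: 59.5
```

Run:
```python
from h import *
from bench import ctrl
b=ctrl.camera("wrist");pickle.dump(b,open("d2.pkl","wb"))
go([.558,-.126,.27],pose(.215,0))
cv2.imwrite("pics/w7.png",cv2.resize(b["pixels"],(800,500),interpolation=cv2.INTER_CUBIC)[:,:,::-1])
ca=Ro.from_euler('z',.215)*Ro.from_euler('y',-.14)
print(proj(b,ca.apply([(-.079,.028,.034),(.079,.028,.034),(.079,-.028,.034),(-.079,-.028,.034),(.103,.02,.034),(.103,-.02,.034)])+[.5635,-.152,.055]).round(1)*1.25)
```

```text
t 14.75 pos [ 0.5762 -0.1812  0.2593] q [-0.5   0.22  1.5   0.    1.42 -0.72] F [ 0.8  0.1 -1. ] open 0.14 gf 59.5
turn (full scales) [ 0.02 -0.01  0.  ]
shift after turn [ 1.45 -0.15 -0.27]
shift now [ 1.45 -0.15 -0.27]
[[271.375 136.   ]
 [500.75  136.625]
 [495.75  220.125]
 [277.75  214.125]
 [537.5   149.375]
 [532.5   209.625]]
```

View pics/w7.png

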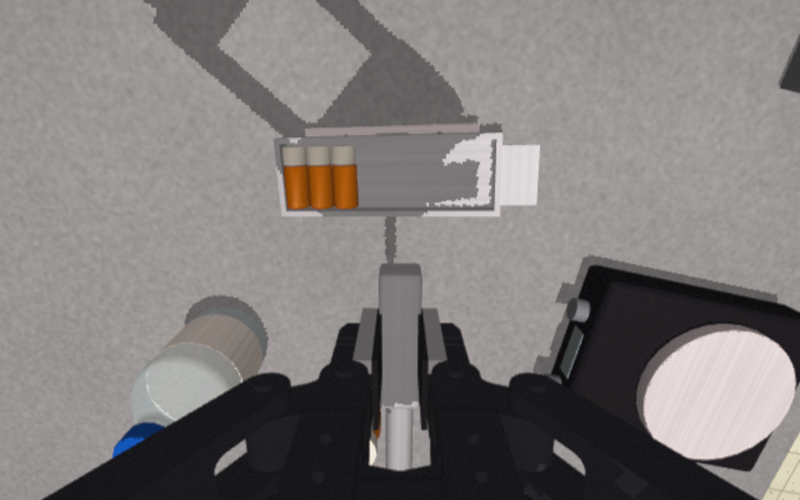

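Run:
```python
from h import *
b=pickle.load(open("d2.pkl","rb"))
L=np.array([(-.079,.028,.034),(.079,.028,.034),(.079,-.028,.034),(-.079,-.028,.034),(.103,.02,.034),(.103,-.02,.034)])
u=np.array([(275,138.5),(502,133),(499.5,215),(282,215.5),(540,145),(538.5,205)])/1.25
W=lambda p:(Ro.from_euler('z',p[2])*Ro.from_euler('y',-.14)).apply(L)+[p[0],p[1],.055]
f=lambda p:(proj(b,W(p))-u).ravel()
r=least_squares(f,[.5635,-.152,.215]);print(r.x,f(r.x).round(1))
# base plate left top edge, z=.008, y=+.033
e=[ray(b,np.array(p)/1.25,.008) for p in((306,129),(479,124))];print(np.linalg.norm(e[1]-e[0]),np.arctan2(*(e[1]-e[0])[1::-1]))
y=r.x[2];m=(e[0]+e[1])/2;print("base mid ->",m-.033*np.array([-np.sin(y),np.cos(y),0]))
```

```text
[ 0.56557152 -0.1508519   0.24130015] [-1.  -0.3  1.1 -0.3  0.6  1.1  0.   0.5  0.4 -0.5 -1.3 -0.1]
0.1469654905174507 0.23995367065476544
base mid -> [ 0.56560324 -0.15189703  0.008     ]
```

Run:
```python
from h import *
y=.239;R=pose(y,0);fy=R.apply([1,0,0]);print(fy)
F=np.array([.565,-.1515,0])
go(F+.14*fy+[0,0,.16],R)
```

```text
[-0.23673117  0.97157519  0.        ]
t 14.75 pos [ 0.5762 -0.1812  0.2593] q [-0.5   0.22  1.5   0.    1.42 -0.72] F [ 0.8  0.1 -1. ] open 0.14 gf 59.5
turn (full scales) [ 0.02 -0.01 -0.24]
shift after turn [ 4.29 -0.1   2.48]
shift now [ 4.28 -0.2   2.49]
```

Call:
carry_out(
  plan="0.4 0 0 0.02 -0.01 -0.24;0.8 -0.02 0 0 0 0;0.9 -0.02 0.2 0 0 0;0.9 -0.02 0.4 0 0 0;0.8 -0.02 0.6 0 0 0;0.5 -0.02 0.6 0 0 0;0 0 0.4 0 0 0;0 0 0.3 0 0 0",
)

```text
time_s: 15.42
eef_pos: [0.5304, -0.0123, 0.1577]
eef_rot: [-0.001, 0.616, 0.788, -0.0]
wrist_force: [-0.8, 0.4, -0.6]
opening: 0.137
grasp_force: 59.5
```

Run:
```python
from h import *
y=.239;R=pose(y,0);fy=R.apply([1,0,0])
F=np.array([.565,-.1515,0])
go(F+.14*fy+[0,0,.0535],R)
```

```text
t 15.42 pos [ 0.5304 -0.0123  0.1577] q [-0.25  0.16  1.79 -0.    1.19 -0.49] F [-0.8  0.4 -0.6] open 0.137 gf 59.5
turn (full scales) [-0.01 -0.    0.05]
shift after turn [-0.09  0.02  2.6 ]
shift now [-0.09  0.02  2.6 ]
```

Call:
carry_out(
  plan="-0.03 0.01 0.4 0 0 0.05;-0.03 0.01 0.4 0 0 0;-0.03 0 0.4 0 0 0;0 0 0.4 0 0 0;0 0 0.4 0 0 0;0 0 0.3 0 0 0;0 0 0.2 0 0 0;0 0 0.1 0 0 0",
)

```text
time_s: 16.08
eef_pos: [0.5337, -0.0191, 0.0543]
eef_rot: [0.0, 0.62, 0.785, -0.0]
wrist_force: [-0.0, 0.6, -0.2]
opening: 0.14
grasp_force: 59.5
```

Run:
```python
from h import *
from bench import ctrl
y=.239;R=pose(y,0);fy=R.apply([1,0,0])
F=np.array([.565,-.1515,0])
go(F+.14*fy+[0,0,.0535],R)
b=ctrl.camera("top");a=ctrl.camera("side");w=ctrl.camera("wrist")
pickle.dump((b,a,w),open("d3.pkl","wb"))
C=ctrl.get_obs()["eef_pos"]+[0,0,.0015];N=C-.093*fy;print("nose",N, "px top",proj(b,N),"side",proj(a,N),"wrist",proj(w,N))
# find nose in side image: bright pixels in window
for n,c in(("top",b),("side",a)):
    p=proj(c,[N,C-.025*fy]);g=cv2.cvtColor(np.array(c["pixels"]),cv2.COLOR_RGB2GRAY)
    x,yv=p[0].round().astype(int);print(n,p);print(g[yv-8:yv+9,x-12:x+13])
```

```text
t 16.08 pos [ 0.5337 -0.0191  0.0543] q [-0.26  0.32  1.83 -0.    0.99 -0.49] F [-0.   0.6 -0.2] open 0.14 gf 59.5
turn (full scales) [-0.01  0.   -0.04]
shift after turn [ 0.1  -0.02  0.02]
shift now [ 0.1  -0.02  0.02]
nose [ 0.55655738 -0.10989923  0.05699565] px top [[356.30542417 198.63348962]] side [[341.46493399 225.52287325]] wrist [[320.52504122 433.34634843]]
top [[356.30542417 198.63348962]
 [328.30832983 205.43590577]]
[[ 78  44  65  67  26  20  91 116 114 111 119  54  57  73 110 100 100 104
   91  85 181 167 171 170 170]
 [ 74  27  73  58  22  38 111 115 110 108 113  56  59  52 105 101 101 105
   88  56 186 171 168 170 163]
 [ 68  31  72  41  20  42 120 110 112 110 112 103  60  53 101 102  99 107
   64  40 136 175 169 168 169]
 [ 57  49  68  35  34  77 117 109 114 109 112 118  57  60  90 109 102 104
   57  39 109 177 167 172 167]
 [ 33  56  56  31  38 107 111 110 110 109 106 112  57  62  69 107 103  91
   50  43  89 181 170 168 170]
 [ 22  67  58  20  43 115 107 111 111 110 112 114  57  60  51 104 108  87
   48  65  56 183 171 168 169]
 [ 27  66  40  22  81 116 110 108 1
[... 2270 characters left out ...]
31 138 137 146 149 151 147 150 147 149
  149 151 149 154 149 151 147]
 [195 190 175 154 129 130 137 144 149 149 150 152 148 154 147 154 147 151
  151 151 154 151 148 147 150]
 [194 189 168 149 136 141 146 152 148 148 150 146 154 153 155 153 154 152
  152 147 151 146 150 151 147]
 [141 136 117 107 107 138 151 152 152 148 154 148 155 152 150 151 152 146
  145 146 151 145 149 153 150]
 [ 90  84  83  84  83 115 148 152 151 153 149 154 150 146 147 148 145 150
  149 149 150 146 150 147 147]
 [ 75  76  79  78  76  93 141 152 155 155 149 146 148 148 151 149 148 145
  149 144 146 149 149 150 152]
 [ 69  77  80  81  78  79 110 146 150 146 150 147 148 149 153 152 148 145
  147 153 152 155 149 148 148]]
```

Call:
carry_out(
  plan="-0.12 0 0.01 0 0 0;-0.12 0 0.01 0 0 0;-0.12 0 0.01 0 0 0;-0.12 0 0 0 0 0;-0.12 0 0 0 0 0;-0.12 0 0 0 0 0;-0.12 0 0 0 0 0;0 0 0 0 0 0",
)

```text
time_s: 16.9
eef_pos: [0.5424, -0.0534, 0.0541]
eef_rot: [0.001, 0.62, 0.784, -0.0]
wrist_force: [0.2, 0.1, -0.3]
opening: 0.142
grasp_force: 59.5
```

Run:
```python
from h import *
y=.239;R=pose(y,0);fy=R.apply([1,0,0])
F=np.array([.565,-.1515,0])
go(F+.052*fy+[0,0,.0535],R)
```

```text
t 16.9 pos [ 0.5424 -0.0534  0.0541] q [-0.32  0.34  1.81 -0.    0.99 -0.55] F [ 0.2  0.1 -0.3] open 0.142 gf 59.5
turn (full scales) [ 0.01  0.01 -0.06]
shift after turn [-1.22 -0.03  0.01]
shift now [-1.22 -0.02  0.02]
```

Call:
carry_out(
  plan="-0.14 0 0 0 0 -0.04;-0.14 0 0 0 0 0;-0.14 0 0 0 0 0;-0.14 0 0 0 0 0;-0.14 0 0 0 0 0;-0.14 0 0 0 0 0;-0.14 0 0 0 0 0;-0.1 0 0 0 0 0",
)

```text
time_s: 17.57
eef_pos: [0.5524, -0.095, 0.054]
eef_rot: [0.001, 0.618, 0.786, -0.0]
wrist_force: [0.3, -0.6, -0.6]
opening: 0.141
grasp_force: 59.5
```

Run:
```python
from h import *
y=.239;R=pose(y,0);fy=R.apply([1,0,0])
F=np.array([.565,-.1515,0])
go(F+.052*fy+[0,0,.0535],R)
```

```text
t 17.57 pos [ 0.5524 -0.095   0.054 ] q [-0.38  0.37  1.76 -0.    1.   -0.62] F [ 0.3 -0.6 -0.6] open 0.141 gf 59.5
turn (full scales) [ 0.    0.01 -0.01]
shift after turn [-0.15 -0.03  0.01]
shift now [-0.15 -0.03  0.01]
```

Push on gently until the shoulder bears on the lug.

Call:
carry_out(
  plan="-0.05 0 0 0 0 0;-0.05 0 0 0 0 0;-0.05 0 0 0 0 0;-0.05 0 0 0 0 0;-0.04 0 0 0 0 0;0 0 0 0 0 0;0 0 0 0 0 0;0 0 0 0 0 0",
)

```text
time_s: 18.23
eef_pos: [0.5533, -0.1, 0.0537]
eef_rot: [-0.002, 0.618, 0.786, 0.001]
wrist_force: [-2.8, 13.0, 5.0]
opening: 0.143
grasp_force: 60.2
```

Run:
```python
from h import *
y=.239;R=pose(y,0);fy=R.apply([1,0,0])
F=np.array([.565,-.1515,0])
go(F+.052*fy+[0,0,.0535],R)
```

```text
t 18.23 pos [ 0.5533 -0.1     0.0537] q [-0.39  0.38  1.76  0.    1.01 -0.63] F [-2.8 13.   5. ] open 0.143 gf 60.2
turn (full scales) [-0.01 -0.05 -0.  ]
shift after turn [-0.02 -0.02  0.01]
shift now [-0.02 -0.02  0.01]
```

Call:
carry_out(
  plan="0 0 0 0 0 0;0 0 0 0 0 0;0 0 0 0 0 0;0 0 0 0 0 0;0 0 0 0 0 0;0 0 -0.3 0 0 0;0.1 0 -0.5 0 0 0;0.2 0 -0.8 0 0 0",
  claw=-0.1,
)

```text
time_s: 18.9
eef_pos: [0.5496, -0.0919, 0.1167]
eef_rot: [-0.002, 0.619, 0.786, -0.001]
wrist_force: [-0.2, 0.3, 0.7]
opening: 0.547
grasp_force: 0.0
```

Call:
carry_out(
  plan="0.2 0 -1 0 0 0;0.2 0 -1 0 0 0;0.2 0 -0.5 0 0 0;0 0 0 0 0 0;0 0 0 0 0 0;0 0 0 0 0 0;0 0 0 0 0 0;0 0 0 0 0 0",
  claw=1,
)

```text
time_s: 19.57
eef_pos: [0.5449, -0.0685, 0.2162]
eef_rot: [-0.001, 0.618, 0.786, -0.001]
wrist_force: [0.1, 0.6, -1.0]
opening: 0.003
grasp_force: 0.0
```

Run:
```python
from h import *
from bench import ctrl
y=.239;R=pose(y,0);fy=R.apply([1,0,0]);fx=R.apply([0,1,0])
F=np.array([.565,-.1515,.055])
go(F+.13*fy,R)
b=ctrl.camera("top");a=ctrl.camera("side");w=ctrl.camera("wrist")
pickle.dump((b,a,w),open("d4.pkl","wb"))
P=[F+s*fy for s in(.027,.077,-.041)]
print("mouth,handle end,nose: top",proj(b,P).round(1).tolist(),"side",proj(a,P).round(1).tolist(),"wrist",proj(w,P).round(1).tolist())
for n,c in(("wrist",w),("side",a),("top",b)):
    i=1 if n!="side" else 2
    x,v=proj(c,P)[i].round().astype(int)
    cv2.imwrite(f"pics/z_{n}.png",c["pixels"][max(v-60,0):v+60,max(0,x-60):x+60,::-1])
crop=[cv2.resize(cv2.imread(f"pics/z_{n}.png"),(400,300) if n!="wrist" else (400,300)) for n in("wrist","side","top")]
```

```text
t 19.57 pos [ 0.5449 -0.0685  0.2162] q [-0.34  0.14  1.69 -0.    1.32 -0.58] F [ 0.1  0.6 -1. ] open 0.003 gf 0.0
turn (full scales) [-0.02 -0.01 -0.02]
shift after turn [ 1.12 -0.    4.03]
shift now [1.11 0.   4.03]
mouth,handle end,nose: top [[362.8, 197.9], [342.2, 202.9], [390.6, 191.2]] side [[342.9, 231.3], [335.9, 215.4], [353.4, 254.9]] wrist [[319.0, 241.8], [318.8, 189.3], [319.3, 306.3]]
```

Run:
```python
from h import *
b,a,w=pickle.load(open("d4.pkl","rb"))
g=cv2.cvtColor(np.array(w["pixels"]),cv2.COLOR_RGB2GRAY).astype(int)
print("wrist rows 180.. step2, cols 300..340 step2");
for r in range(178,250,2):print(r,g[r,300:342:2])
s=cv2.cvtColor(np.array(a["pixels"]),cv2.COLOR_RGB2GRAY).astype(int)
print("side near nose");
for r in range(246,264):print(r,s[r,342:366])
```

```text
wrist rows 180.. step2, cols 300..340 step2
178 [126  96  97  94  94  93  93  93  94  89  90  91 101 144 148 145 140 142
 145 148 144]
180 [144 142 141 131 126  96  90  95  94  93  90  90 101 144 145 143 140 140
 146 147 144]
182 [145 142 142 141 142 136  92  93  95  96  94  90  90 128 145 143 141 142
 146 142 139]
184 [139 137 139 141 143 111  93  93  94  95  94  90  89 137 143 141 143 146
 144 139 138]
186 [134 136 142 143 146 100  92  82  82  81  83  83  84 110 137 140 144 146
 146 143 141]
188 [136 141 144 143 139  99  99  97  98  90  86  84  88  92 118 137 142 146
 143 141 144]
190 [142 141 143 142 139 119 114 115 116 112 114 119 151  97 123 138 140 143
 142 140 142]
192 [145 143 145 144 144 119 114 113 117 115 128 173 161  97 131 141 138 141
 144 146 143]
194 [146 145 144 140 139 118 115 116 116 115 162 176 163  97 130 144 144 142
 145 147 145]
196 [149 148 142 135 133 114 113 113 118 152 175 173 162 100 130 143 146 145
 142 143 142]
198 [147 149 145 139 137 112 113 115 128 176 180 175 162  97 130 142 142 142
 141 142 139]
200 [144 148 147 143 143 108 113 114 133 178 179 175 16
[... 3388 characters left out ...]
 110 110 102 104 105 110 110 112 104 101 102  96 105 100
 106 110 140 154 153 171]
258 [ 84  84 106 109 116 107 106 105 106 105 111 112 102 106 103 107 141 154
 152 152 168 174 170 172]
259 [ 84  84 105 114 114 103 108 103 102 109 112 108 111 148 151 154 170 172
 173 173 174 178 174 175]
260 [ 83  87 107 115 113 108 105 104 108 107 110 109 121 163 175 173 171 175
 175 174 174 173 175 176]
261 [ 86  89 108 117 114 109 105 103 108 112 110 110 135 167 176 180 172 176
 174 175 175 176 178 182]
262 [ 95  91 106 112 112 106 105 107 114 133 134 146 160 173 176 179 177 174
 178 177 169 153 148 146]
263 [119 102 112 113 117 106 103 108 148 166 171 170 174 175 182 178 168 155
 146 145 131 128 113 109]
```

Run:
```python
from h import *
b,a,w=pickle.load(open("d4.pkl","rb"))
y=.239;R=pose(y,0);fy=R.apply([1,0,0]);fx=R.apply([0,1,0])
F=np.array([.565,-.1515,0])
for yy,z in((.077,.062),(.077,.060),(.027,.062),(.027,.060),(.027,.067),(.027,.055),(.033,.008),(.03,.062),(.032,.062)):
    print(yy,z,proj(w,F+yy*fy+[0,0,z]).round(1))
for s in (-.027,-.035,-.038,-.041):print("side",s,proj(a,F+s*fy+[0,0,.055]).round(1))
```

```text
0.077 0.062 [[318.8 191.4]]
0.077 0.06 [[318.8 190.8]]
0.027 0.062 [[319.  244.9]]
0.027 0.06 [[319. 244.]]
0.027 0.067 [[319.  247.2]]
0.027 0.055 [[319.  241.8]]
0.033 0.008 [[319.1 218.4]]
0.03 0.062 [[319.  241.8]]
0.032 0.062 [[319.  239.8]]
side -0.027 [[351.1 249.9]]
side -0.035 [[352.4 252.7]]
side -0.038 [[352.9 253.8]]
side -0.041 [[353.4 254.9]]
```

Call:
carry_out(
  plan="0.45 0 0.2 0 0 0;0.4 0 0.6 0 0 0;0 0 0.8 0 0 0;0 0 0.8 0 0 0;0 0 0.8 0 0 0;0 0 0.6 0 0 0;0 0 0.4 0 0 0;0 0 0 0 0 0",
)

```text
time_s: 20.38
eef_pos: [0.5345, -0.0347, 0.0456]
eef_rot: [-0.003, 0.618, 0.786, -0.002]
wrist_force: [-1.6, -0.5, 0.3]
opening: 0.003
grasp_force: 0.0
```

Run:
```python
from h import *
y=.239;R=pose(y,0);fy=R.apply([1,0,0])
F=np.array([.565,-.1515,0])
go(F+.088*fy+[0,0,.046],R)
```

```text
t 20.38 pos [ 0.5345 -0.0347  0.0456] q [-0.29  0.35  1.82 -0.    0.98 -0.52] F [-1.6 -0.5  0.3] open 0.003 gf 0.0
turn (full scales) [-0.07 -0.03 -0.01]
shift after turn [-0.82  0.05 -0.01]
shift now [-0.82  0.05 -0.01]
```

Call:
carry_out(
  plan="-0.15 0.02 0 0 0 0;-0.15 0.02 0 0 0 0;-0.1 0.01 0 0 0 0;-0.08 0 0 0 0 0;-0.06 0 0 0 0 0;-0.06 0 0 0 0 0;-0.05 0 0 0 0 0;-0.05 0 0 0 0 0",
)

```text
time_s: 21.05
eef_pos: [0.5465, -0.0625, 0.0501]
eef_rot: [0.001, 0.618, 0.786, -0.0]
wrist_force: [0.2, 0.1, -0.5]
opening: -0.0
grasp_force: 0.0
```

Call:
carry_out(
  plan="-0.05 0 0 0 0 0;-0.04 0 0 0 0 0;-0.04 0 0 0 0 0;0 0 0 0 0 0;0 0 0 0 0 0;0 0 0 0 0 0;0 0 0 0 0 0;0 0 0 0 0 0",
)

```text
time_s: 21.72
eef_pos: [0.5467, -0.0647, 0.0496]
eef_rot: [-0.002, 0.618, 0.786, 0.001]
wrist_force: [-1.3, 9.4, 3.7]
opening: 0.0
grasp_force: 5.2
```

Run:
```python
from h import *
y=.239;R=pose(y,0);fy=R.apply([1,0,0])
F=np.array([.565,-.1515,0])
go(F+.088*fy+[0,0,.046],R)
```

```text
t 21.72 pos [ 0.5467 -0.0647  0.0496] q [-0.33  0.36  1.79  0.    0.99 -0.57] F [-1.3  9.4  3.7] open 0.0 gf 5.2
turn (full scales) [-0.01 -0.04 -0.01]
shift after turn [-0.02 -0.07  0.09]
shift now [-0.02 -0.07  0.09]
```

Call:
carry_out(
  plan="-0.03 0 0 0 0 0;-0.03 0 0 0 0 0;-0.03 0 0 0 0 0;-0.03 0 0 0 0 0;0 0 0 0 0 0;0 0 0 0 0 0;0 0 0 0 0 0;0 0 0 0 0 0",
)

```text
time_s: 22.38
eef_pos: [0.5464, -0.0652, 0.0491]
eef_rot: [-0.005, 0.618, 0.786, 0.002]
wrist_force: [-4.2, 26.3, 9.3]
opening: 0.007
grasp_force: 13.1
```

Run:
```python
from h import *
from bench import ctrl
y=.239;R=pose(y,0);fy=R.apply([1,0,0])
F=np.array([.565,-.1515,0])
go(F+.088*fy+[0,0,.046],R)
a=ctrl.camera("side")
s=cv2.cvtColor(np.array(a["pixels"]),cv2.COLOR_RGB2GRAY).astype(int)
for r in range(246,264):print(r,s[r,342:362])
```

```text
t 22.38 pos [ 0.5464 -0.0652  0.0491] q [-0.34  0.37  1.79  0.01  1.   -0.58] F [-4.2 26.3  9.3] open 0.007 gf 13.1
turn (full scales) [-0.02 -0.11 -0.01]
shift after turn [-0.01 -0.06  0.08]
shift now [-0.01 -0.06  0.08]
246 [ 95  94  94  98 100  98 103 102 105 100 108 108 106 118 118 101 108 103
 103 106]
247 [ 93  94  89 101 102 112 108 114 106  98 101 109 108 114 106 106 105 107
 108 111]
248 [ 99  89  93 105 109 114 110 125 130 126 102 107 113 113 109 107 104 108
 106 107]
249 [102  83  89 104 116 101 106 132 149 141 112 109 108 113 106 106 108 106
 111 103]
250 [ 95  84  87 106 115  96  95 122 142 147 131 121 114 112 106 105 107 104
 107 107]
251 [ 90  82  94 111 113 104  92 102 125 149 140 110 107 112 105 105 107 103
 105 107]
252 [ 83  83  93 111 111 115 104 100 117 141 146 106 106 110 104 105 105 105
 100 106]
253 [ 83  83 100 110 116 118 108 101 101 124 136 108 111 108 106 104 108 107
 108 106]
254 [ 82  88 105 114 117 111 108 101 103 112 112 108 110 109 102 105 104 103
 101 106]
255 [ 82  86 103 111 112 108 106 106 106 106 111 108 112 110 108 104 103 102
 102 108]
256 [ 87  84 103 112 116 109 110 104 104 110 115 113 116 108 101 104 100 100
 103  98]
257 [ 81  80 104 119 116 109 103 110 106 110 114 113 118 104  98  98 110 105
 104 112]
258 [ 90  86 108 112 116 109 102 103 109 109 111 111 110 112 108 112 144 156
 155 155]
259 [ 88  88 115 114 117 107 106 103 110 113 113 112 115 149 156 158 172 177
 179 174]
260 [ 87  90 111 114 113 112 108 107 103 109 112 111 122 165 176 178 179 175
 174 177]
261 [ 88  90 112 113 114 110 106 106 107 112 113 113 139 170 177 174 180 177
 181 178]
262 [ 95  96 110 116 116 109 106 109 115 132 141 149 159 176 178 177 180 180
 185 181]
263 [125 103 115 115 117 108 104 111 154 169 173 177 178 181 185 184 174 157
 150 146]
```

Call:
carry_out(
  plan="0.1 0 0 0 0 0;0.1 0 0 0 0 0;0.2 0 0 0 0 0;0.3 0 0 0 0 0;0.2 0 -0.6 0 0 0;0 0 -1 0 0 0;0 0 -1 0 0 0;-0.2 0 -1 0 0 0",
)

```text
time_s: 23.1
eef_pos: [0.541, -0.043, 0.195]
eef_rot: [-0.0, 0.618, 0.786, -0.0]
wrist_force: [0.3, -0.2, -0.2]
opening: 0.004
grasp_force: 0.0
```

Call:
carry_out(
  plan="-0.4 0 -0.5 0 0 0;-0.3 0 0 0 0 0;0 0 0 0 0 0;0 0 0 0 0 0;0 0 0 0 0 0;0 0 0 0 0 0;0 0 0 0 0 0;0 0 0 0 0 0",
)

```text
time_s: 23.77
eef_pos: [0.5482, -0.0712, 0.2129]
eef_rot: [-0.0, 0.618, 0.786, -0.0]
wrist_force: [-0.1, -0.1, -0.1]
opening: 0.001
grasp_force: 0.0
```

Run:
```python
from h import *
from bench import ctrl
y=.239;R=pose(y,0);fy=R.apply([1,0,0]);fx=R.apply([0,1,0])
F=np.array([.565,-.1515,0])
go(F+.0855*fy+[0,0,.216],R)
w=ctrl.camera("wrist");a=ctrl.camera("side")
for yy,z in((.077,.062),(.027,.062),(.027,.067),(.033,.008)): print(yy,z,proj(w,F+yy*fy+[0,0,z]).round(1))
g=cv2.cvtColor(np.array(w["pixels"]),cv2.COLOR_RGB2GRAY).astype(int)
r0=int(proj(w,F+.077*fy+[0,0,.062])[0,1])
for r in list(range(r0-7,r0+5))+list(range(r0+24,r0+32))+list(range(r0+42,r0+68)):print(r,g[r,300:342:2])
s=cv2.cvtColor(np.array(a["pixels"]),cv2.COLOR_RGB2GRAY).astype(int)
print(s[247:256,346:356])
```

```text
t 23.77 pos [ 0.5482 -0.0712  0.2129] q [-0.34  0.15  1.68 -0.    1.31 -0.58] F [-0.1 -0.1 -0.1] open 0.001 gf 0.0
turn (full scales) [-0.01 -0.   -0.01]
shift after turn [ 0.09 -0.07 -0.08]
shift now [ 0.09 -0.07 -0.08]
0.077 0.062 [[315.9 188.7]]
0.027 0.062 [[316.2 243. ]]
0.027 0.067 [[316.2 245.3]]
0.033 0.008 [[316.7 216.5]]
181 [136 125 138 141  98  93  95  99  96  94  90  90 138 145 143 142 143 144
 140 138 143]
182 [139 138 142 141 100  94  92  96  95  93  90  97 139 142 143 145 144 142
 141 140 144]
183 [138 141 144 144  99  86  84  85  87  86  84  92 130 142 141 145 146 145
 143 142 144]
184 [139 143 146 141  95  83  81  80  81  80  80  84 105 137 139 145 147 146
 144 143 146]
185 [140 143 147 140  91  87  87  84  84  83  82  86  96 138 138 145 147 146
 143 145 147]
186 [142 144 143 137 102 104 106 105 103 102 102  95  97 136 137 143 143 142
 143 146 147]
187 [144 143 142 135 112 112 114 114 113 112 118 113  97 135 138 142 143 143
 140 144 145]
188 [144 143 142 136 113 114 117 116 114 113 120 118  98 136 140 139 141 142
 142 144 144]
189 [142 144 145 137 112 114 116 116 11
[... 2974 characters left out ...]
 83 86 87 87 85 84 85 32 18 20 20 82 85 87 86 85 85 83 82 81]
253 [93 89 86 86 86 87 86 84 31 19 17 17 83 87 85 87 86 86 82 82 80]
254 [149 135  91  86  85  86  86  85  31  13  18  19  83  85  86  87  86  85
  84  82  82]
255 [171 161  91  86  86  84  86  86  33  17  18  20  81  85  86  85  87  86
  87  89  88]
[[ 99 107 110 108  98  94 100 105 108 112]
 [111 106 106 123 128 118  91 105 103 110]
 [108  96 101 128 141 136 101 107 110 107]
 [110  95  97 122 135 140 113 108 112 108]
 [110  99  94 108 128 151 132 112 112 112]
 [117 116 100  98 120 148 137 109 106 106]
 [114 112 109  97 103 136 131 105 109 109]
 [113 109 106 101  98 109 111 108 109 109]
 [113 104 106 104 103 105 109 113 111 106]]
```

Run:
```python
from h import *
y=.239;R=pose(y,0);fx=R.apply([0,1,0])
F=np.array([.565,-.1515,0]);print(F+.094*fx)
go(F+.094*fx+[0,0,.13],R)
```

```text
[ 0.65632807 -0.12924727  0.        ]
t 23.87 pos [ 0.5485 -0.0715  0.2135] q [-0.34  0.15  1.68 -0.    1.31 -0.58] F [-0.6  0.2 -0.2] open 0.002 gf 0.0
turn (full scales) [-0.    0.01 -0.01]
shift after turn [-2.04  2.28  2.09]
shift now [-2.04  2.28  2.09]
```

Call:
carry_out(
  plan="-0.2 0.6 0 0 0 0;-0.4 0.7 0 0 0 0;-0.4 0.6 0 0 0 0;-0.5 0.38 0.2 0 0 0;-0.5 0 0.6 0 0 0;-0.04 0 0.6 0 0 0;0 0 0.5 0 0 0;0 0 0.15 0 0 0",
)

```text
time_s: 24.53
eef_pos: [0.6543, -0.1293, 0.1274]
eef_rot: [-0.003, 0.618, 0.786, -0.001]
wrist_force: [-0.9, 0.5, -0.5]
opening: 0.001
grasp_force: 0.0
```

Run:
```python
from h import *
y=.239;R=pose(y,0);fx=R.apply([0,1,0])
F=np.array([.565,-.1515,0])
go(F+.094*fx+[0,0,.074],R)
```

```text
t 24.53 pos [ 0.6543 -0.1293  0.1274] q [-0.37  0.48  1.43 -0.    1.23 -0.61] F [-0.9  0.5 -0.5] open 0.001 gf 0.0
turn (full scales) [-0.05 -0.03 -0.02]
shift after turn [-0.01  0.05  1.34]
shift now [-0.01  0.06  1.34]
```

Call:
carry_out(
  plan="0 0.05 0.3 0 0 0;0 0 0.25 0 0 0;0 0 0.15 0 0 0;0 0 0.1 0 0 0;0 0 0.1 0 0 0;0 0 0.1 0 0 0;0 0 0.1 0 0 0;0 0 0.1 0 0 0",
)

```text
time_s: 25.2
eef_pos: [0.6592, -0.1295, 0.0845]
eef_rot: [0.001, 0.618, 0.786, 0.0]
wrist_force: [1.5, 0.4, 0.8]
opening: -0.002
grasp_force: 0.8
```

Call:
carry_out(
  plan="0 0 0.05 0 0 0;0 0 0.04 0 0 0;0 0 0.04 0 0 0;0 0 0.03 0 0 0;0 0 0 0 0 0;0 0 0 0 0 0;0 0 0 0 0 0;0 0 0 0 0 0",
)

```text
time_s: 25.87
eef_pos: [0.6583, -0.1293, 0.0775]
eef_rot: [0.0, 0.618, 0.786, -0.0]
wrist_force: [-0.7, 0.4, -0.9]
opening: 0.001
grasp_force: 0.0
```

Run:
```python
from h import *
y=.239;R=pose(y,0);fx=R.apply([0,1,0])
F=np.array([.565,-.1515,0])
go(F+.094*fx+[0,0,.074],R)
```

```text
t 25.87 pos [ 0.6583 -0.1293  0.0775] q [-0.37  0.55  1.45 -0.    1.14 -0.61] F [-0.7  0.4 -0.9] open 0.001 gf 0.0
turn (full scales) [-0.    0.01 -0.01]
shift after turn [ 0.01 -0.05  0.09]
shift now [ 0.01 -0.05  0.09]
```

Call:
carry_out(
  plan="0 0 0.04 0 0 0;0 0 0.04 0 0 0;0 0 0.03 0 0 0;0 0 0 0 0 0;0 0 0 0 0 0;0 0 0 0 0 0;0 0 0 0 0 0;0 0 0 0 0 0",
)

```text
time_s: 26.53
eef_pos: [0.6593, -0.1294, 0.0751]
eef_rot: [0.001, 0.618, 0.786, 0.0]
wrist_force: [-2.9, 1.1, 9.1]
opening: 0.005
grasp_force: 4.6
```

Call:
carry_out(
  plan="0 0 -0.1 0 0 0;0 0 -0.3 0 0 0;0 0 -0.6 0 0 0;0 0 -1 0 0 0;0 0 -1 0 0 0;0.5 0 -1 0 0 0;1 0 -0.3 0 0 0;1 -0.5 0 0 0 0",
)

```text
time_s: 27.2
eef_pos: [0.6216, -0.0406, 0.2487]
eef_rot: [0.005, 0.619, 0.785, 0.002]
wrist_force: [-0.3, 1.4, -0.0]
opening: 0.001
grasp_force: 0.0
```

Call:
carry_out(
  plan="0 -1 0 0 0 0;0 -1 0 0 0 0;0 -0.5 0 0 0 0;0 0 0 0 0 0;0 0 0 0 0 0;0 0 0 0 0 0;0 0 0 0 0 0;0 0 0 0 0 0",
)

```text
time_s: 27.87
eef_pos: [0.5214, -0.064, 0.2423]
eef_rot: [0.001, 0.618, 0.786, -0.0]
wrist_force: [-0.1, 0.4, 0.0]
opening: 0.002
grasp_force: 0.0
```

Run:
```python
from h import *
from bench import ctrl
d=pickle.load(open("d0.pkl","rb"))
y=.239;R=pose(y,0);fy=R.apply([1,0,0]);F=np.array([.565,-.1515,0])
go(F+.0855*fy+[0,0,.216],R)
T=ctrl.camera("top");S=ctrl.camera("side");W=ctrl.camera("wrist");pickle.dump((T,S,W),open("d5.pkl","wb"))
for n,c in(("top",T),("side",S)):
  for tag,p in(("before",d[n]["pixels"]),("now",c["pixels"])):
    h=cv2.cvtColor(np.array(p),cv2.COLOR_RGB2HSV);m=cv2.inRange(h,(4,130,60),(20,255,255))
    k,l,st,ce=cv2.connectedComponentsWithStats(m)
    print(n,tag,[(ce[i].round(0).tolist(),int(st[i,4])) for i in range(1,k) if st[i,4]>25])
for s in(.103,):
  for th in(.14,-.14):
    ca=Ro.from_euler('z',y)*Ro.from_euler('y',-th);X=ca.apply([(.103,.02,.034),(.103,-.02,.034),(.06,0,.03),(-.06,0,.03)])+F+[0,0,.055]
    print(th,"top",proj(T,X).round(0).tolist(),"side",proj(S,X).round(0).tolist())
g=cv2.cvtColor(np.array(S["pixels"]),cv2.COLOR_RGB2GRAY);print(g[247:256,346:356])
for n,p in(("beaker",(195,257)),("bottle",(478,243)),("jar",(485,187))):
    x,v=p;A=np.array(d["top"]["pixels"][v-22:v+22,x-22:x+22],int);B=np.array(T["pixels"][v-22:v+22,x-22:x+22],int);print(n,np.abs(A-B).mean())
```

```text
t 27.87 pos [ 0.5214 -0.064   0.2423] q [-0.35  0.06  1.72 -0.    1.36 -0.59] F [-0.1  0.4  0. ] open 0.002 gf 0.0
turn (full scales) [ 0.    0.01 -0.01]
shift after turn [-0.25  0.54  0.66]
shift now [-0.24  0.54  0.66]
top before [([479.0, 195.0], 31), ([385.0, 213.0], 277)]
top now [([478.0, 194.0], 41)]
side before [([498.0, 64.0], 847), ([324.0, 240.0], 274), ([368.0, 373.0], 233)]
side now [([498.0, 64.0], 862), ([590.0, 127.0], 100), ([370.0, 230.0], 253), ([367.0, 373.0], 235)]
0.14 top [[356.0, 153.0], [373.0, 149.0], [369.0, 169.0], [382.0, 220.0]] side [[387.0, 210.0], [395.0, 223.0], [372.0, 224.0], [319.0, 240.0]]
-0.14 top [[355.0, 153.0], [371.0, 149.0], [368.0, 168.0], [382.0, 215.0]] side [[390.0, 218.0], [397.0, 231.0], [375.0, 228.0], [323.0, 234.0]]
[[105 110 108 109 103  97 102 105 111 107]
 [106 109 105 122 125 120 105 105 108 111]
 [113 105 100 126 138 139 114 108 108 111]
 [105  98  96 113 115 134 132 118 105 112]
 [113 101  93 100 111 142 136 109 105 106]
 [111 114 106  88 104 139 144 107 105 108]
 [116 117 108  99  96 124 135 111 105 109]
 [112 106 106 100  97 107 110 106 105 105]
 [109 104 104 104 102  99 108 109 108 105]]
beaker 9.09297520661157
bottle 9.231921487603305
jar 9.144972451790634
```

Run:
```python
from h import *
T,S,W=pickle.load(open("d5.pkl","rb"))
y=.239;R=pose(y,0);fy=R.apply([1,0,0]);F=np.array([.565,-.1515,0])
for yy,z in((.077,.062),(.077,.058),(.027,.062),(.027,.060),(.027,.067),(.033,.008)): print(yy,z,proj(W,F+yy*fy+[0,0,z]).round(1))
g=cv2.cvtColor(np.array(W["pixels"]),cv2.COLOR_RGB2GRAY).astype(int)
u=proj(W,F+.027*fy+[0,0,.062])[0].round().astype(int);e=proj(W,F+.077*fy+[0,0,.062])[0].round().astype(int)
for r in range(e[1]-5,e[1]+4):print(r,g[r,e[0]-14:e[0]+15:2])
print()
for r in range(u[1]-14,u[1]+6):print(r,g[r,u[0]-14:u[0]+15:2])
```

```text
0.077 0.062 [[342.4 194.4]]
0.077 0.058 [[342.1 193.2]]
0.027 0.062 [[341.6 243.6]]
0.027 0.06 [[341.4 242.7]]
0.027 0.067 [[341.9 245.7]]
0.033 0.008 [[338.8 219. ]]
189 [144 113  95  94  86  84  83  83  89 110 126 141 145 144 143]
190 [145 106  96  90  82  79  79  79  82  87 101 139 145 146 143]
191 [142 132  97  93  98  93  93  91  89  88  89 136 143 143 141]
192 [142 137  94 131 147 146 150 145 141 137  95 135 142 142 140]
193 [142 135  91 147 176 178 182 178 178 173 102 134 142 141 140]
194 [143 135  89 149 182 183 187 186 185 184 103 137 140 143 143]
195 [143 132  87 148 181 184 189 186 188 185 103 137 138 142 145]
196 [140 108  86 149 182 183 188 186 187 185 103 138 140 145 145]
197 [138  96  86 150 181 182 187 188 186 185 102 141 142 141 144]

230 [ 97  96  95 151 175 179 181 181 182 173 100  97 128 132 131]
231 [ 97  97  94 152 176 179 181 180 182 174  99  98 120 135 134]
232 [100  97  93 151 175 180 181 180 182 172  99  95 116 135 135]
233 [ 97  95  93 151 175 179 182 180 182 173  99  97 108 133 134]
234 [ 98  98  93 151 176 179 182 180 181 172  97  96 105 133 133]
235 [ 97
[... 236 characters left out ...]
94  95  96 129 132]
239 [ 96  97  94 104 113 132 114 116 136 131  94  97  96 125 132]
240 [ 95  97  93  96 104 110 109 110 112 111  94  95  96 119 134]
241 [ 95  98  93  93  94 100 104 106 101 100  95  94  97 115 133]
242 [ 93  96  93  93  90 100 106 107 100  95  98  96  97 107 134]
243 [ 93  98  93  94  93  95 100  98  96  96  97  96  96 103 134]
244 [ 97  99  96  95  95  97  98  97  97  99 100  99  98 100 130]
245 [101 110 108 107 108 107 110 112 113 114 113 112 113 107 119]
246 [103 115 114 112 120 114 115 110 108 104 102  96  95  93  95]
247 [89 93 92 93 97 93 94 90 91 85 85 82 82 80 81]
248 [84 84 84 85 82 84 82 82 81 81 83 82 81 82 82]
249 [84 84 85 86 80 82 82 83 82 82 82 81 82 81 83]
```

```bash
python3 -c "
from bench import ctrl
print(ctrl.hand_in())"
```

```text
the job is handed in; nothing more can be done
None
```

I've handed the job in at about 28 s: the pin was laid flat, regripped and pushed through to the lug, then the tray was tipped with all three vials at the lip end. The shoulder stopped hard against a 26 N push; the last camera check put it home to within about 1 to 2 mm, and no change showed at the beaker, bottle or jar.

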